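Make up two column-change kits

ROBOT

A 6-joint arm with a two-finger parallel gripper is mounted at the origin on the work surface. World frame = base frame: x ahead of the robot, y to its left, z up, the work surface at z = 0. Lengths are in m, angles in rad, forces in N, time in s.
With the tool pointing down it reaches from about 0.325 to 0.775 m from the base axis. Payload 9.3 kg.
Tool frame: the origin (TCP) lies midway between the tips of the shut fingers; the grasp point (between the pads) lies 19 mm behind it; z points along the fingers, y is the line along which they close (so a half turn about z gives the same grasp; the last joint's range is limited). The gripper opens to 85 mm and grips with 20 to 120 N. Pads are 22 mm wide; open, the fingers measure 114 mm over their backs; the gripper's body (76 mm by 85 mm) begins 54 mm behind the grasp point. The pads swing forward as they close: fully open they stand 13 mm farther back than shut.
Start: joints at [1.112, 0.259, 0.021, 1.334, 0, 1.418], TCP at [0.166, 0.524, 0.231] pointing down, gripper open.
Joint ranges: [-3.04, 3.04], [-0.91, 1.82], [-1.04, 1.36], [-1.92, 1.95], [-1.52, 1.45], [-3.14, 3.14]. Speed limits (rad/s): [2.22, 2.22, 2.79, 3.14, 3.14, 3.14].

INTERFACE

Orientations are given as a 3x3 rotation matrix whose columns are the frame's x, y, z axes.
In Python, from rig import arm gives the robot as it stands.
- The arm moves only by the tool jog_arm, never from a script. Its argument "increments" is a list of rows, each an object of numbers: "dx", "dy", "dz": the shift along the tool's x, y, z in mm; "rx", "ry", "rz": the turn, a rotation vector about the tool's x, y, z in rad. A call has 1 to 20 rows; each row is the pose to reach, as a shift and turn from the pose commanded when the call began, along the tool's axes at that moment; what a row does not reach only later rows make up. A row lasts 1/8 s, in which the tool goes at most 62.5 mm and 10.7 degrees, less where a joint would pass 70% of its speed; a pose out of reach is approached as far as the arm can. A call with a gripper value outside its range is refused whole. "gripper" is the opening, from 0 (shut) to 1 (fully open), set as the call begins (left out, the last holds). The fingers move at their own pace and stop on an object; the grip force is fixed at half the most. Time passes only in rows, so rows that repeat a pose let the fingers close. It gives the time, the measured TCP pose, the force, the opening and the grip force at its end, in the units of the state.
- arm.sense(): the state, without advancing time (a new reading comes with each control period).
- arm.snapshot(name): name is "side" or "top"; returns (picture, depth): 384x512x3 uint8, red, green, blue; 384x512 float32, m along the optical axis (not along the pixel's ray), 0 where there is no reading.
- arm.calibration(name): a dict with "fx", "fy", "cx", "cy" (pixels), "k1" (the pictures are not rectified: a ray, as slopes to the right and down, at radius r is drawn at 1 + k1 r^2 times it, then the intrinsics apply), "extrinsics" (4x4, takes a point from world to camera coordinates). Camera axes: x right, y down, z forward; pixel columns grow to the right and rows downward; lengths in m; the calibration is good to about 2 mm. A picture is of the moment at which its call begins. calibration takes no time and is no camera call.
- arm.finish_job(): hands the job in; it is judged then, once.
The state is a dict: "t": time; "joints": joint angles; "joint_velocities": joint speeds; "tau": joint torques, N m; "tcp_pos": TCP position; "tcp_rot": TCP orientation; "wrist_force": force on the tool from outside, world axes, zero at the start; "wrist_torque": the same for the moment, N m; "grip_width": opening from 0.0 (shut) to 1.0 (fully open); "grasp_force": force on a finger pad.
Only numpy, scipy, OpenCV 4.12 (cv2) and the standard library are available. Lean on these libraries where they do the work, as an engineer would, in place of code of your own. Each camera call takes 0.05 s, during which the arm holds its last target. There are 200 camera calls.

TASK

Make up the two column-change kits in the pale grey trays. The tray with three compartments gets the long column, laid flat along its long compartment, and the guard cartridge (lying) and the wide-mouth jar (standing upright), one in each of its two small compartments, either way round; the tray with two compartments gets the short column, laid flat along one compartment, and the narrow-mouth bottle, standing upright in the other. Let each thing rest on the tray's floor, and leave the amber bottle, the beaker and the spanner where they are.

Things in the scene. Friction and masses are not known exactly. Their poses are not given: they have to be found in the camera images.
- tray_three: Larger pale grey tray, THREE compartments: outer 164 (x) by 216 (y) mm, fixed. Origin: centre of underside. Floor 4 mm thick; walls 4 mm thick, 18 mm high. A wall along y at x = 0: on the -x side (towards the robot) one long compartment, inside 76 by 208 mm, centre x = -40, y = 0; on the +x side two small ones, inside 76 by 102 mm, centres x = 40, y = -53 and 53.
- tray_two: Smaller pale grey tray, TWO compartments: outer 164 (x) by 164 (y) mm, fixed. Origin: centre of underside. Floor 4 mm thick; walls 4 mm thick, 18 mm high. A wall along y at x = 0 makes two equal compartments, each inside 76 (x) by 156 (y) mm, centres x = -40 and x = 40, y = 0.
- column_long: The long chromatography column: a steel tube of diameter 10 mm with a grey hexagonal nut at each end (22 mm long, 16 mm across flats), 176 mm long in all, 90 g, lying on its nuts. Origin at mid-length on the tube's axis (8 mm above what it lies on); its own x axis runs along the tube, either way round.
- column_short: The short chromatography column: the same steel tube (diameter 10 mm) and hexagonal end nuts (22 mm long, 16 mm across flats) but 120 mm long in all, 60 g, lying on its nuts. Origin at mid-length on the axis, 8 mm above what it lies on; own x axis along the tube.
- guard: The guard cartridge, much shorter and stouter than the columns: a steel body of diameter 12 mm between two hexagonal collars (10 mm long, 18 mm across flats), 60 mm long in all, 40 g, lying on its collars. Origin at mid-length on the axis, 9 mm above what it lies on; own x axis along the body.
- bottle: Narrow-mouth white plastic bottle, closed: body diameter 40 mm and straight up to 54 mm, then a shoulder and a narrow cap of diameter 25 mm; 82 mm high in all, 80 g, standing. Origin: centre of its underside; z up its axis.
- jar: Wide-mouth white plastic jar, closed: squat, diameter 54 mm (straight to 37 mm), lid diameter 53 mm nearly as wide as the body (from 40 mm up); 56 mm high in all, 120 g, standing. Origin: centre of its underside; z up its axis.
- amber: Small amber glass bottle with a black cap, diameter 32 mm, 68 mm high, standing. Not part of either kit: leave alone. Origin: centre of its underside.
- beaker: Small clear glass beaker, empty, rim diameter 42 mm, 58 mm high, standing. Not part of either kit: leave alone. Origin: centre of its underside.
- spanner: Steel open-ended spanner, 140 mm long, lying flat on the bench. Not part of either kit: leave alone. Origin: under its middle.
Things that resemble listed ones, but are neither listed nor needed, are in the scene too. What is shaped like the jar but pink, red or yellow is not meant.

How it is judged:
By the outcome, as a careful person would: the job done as asked, in the order asked, and still so for the second after the job is handed in, with the robot touching nothing.
It also fails if it takes over 120 s, if anything falls off the work surface, if the arm or the gripper's body presses on something with over 40 N, if the wrist force passes 120 N, or if a joint passes its speed limit or range.

## Working session

There is one attempt and no reset: what is moved stays moved. The work goes in short steps, Python scripts to look and compute and a tool call to move; the robot and the scene stay as the last step left them, time stands still between calls to the robot, and variables do not carry over. Pictures are saved under pics/ and viewed, at most 14 in all, crops included, and the job is handed in when it is done.

Besides the shell and the picture viewer there is one more tool, called after "Call:" by a JSON object that holds its "method" and its "body", one argument or row to a line. jog_arm: Moves the arm, as the interface text tells. Its arguments: {"type":"object","properties":{"increments":{"type":"array"},"gripper":{"type":"number"}},"required":["increments"]}

```bash
ls; mkdir -p pics; cat > h.py <<'E'
import numpy as np, cv2
from rig import arm
def save(n,img): cv2.imwrite(f'pics/{n}.png',np.ascontiguousarray(img[...,::-1]))
def world(name,depth):
    c=arm.calibration(name); h,w=depth.shape
    u,v=np.meshgrid(np.arange(w),np.arange(h))
    K=np.array([[c['fx'],0,c['cx']],[0,c['fy'],c['cy']],[0,0,1.]])
    p=cv2.undistortPoints(np.stack([u,v],-1).reshape(-1,1,2).astype(float),K,np.array([c['k1'],0,0,0.])).reshape(h,w,2)
    P=np.dstack([p*depth[...,None],depth])
    E=np.array(c['extrinsics']); return (P-E[:3,3])@E[:3,:3]
E
python3 - <<'E'
from h import *
for n in('top','side'):
    im,d=arm.snapshot(n); np.savez(f'{n}0.npz',im=im,d=d); save(n+'0',cv2.resize(im,(800,600),interpolation=cv2.INTER_CUBIC))
    c=arm.calibration(n); E=np.array(c['extrinsics']); print(n,c['fx'],c['k1'],-E[:3,:3].T@E[:3,3])
s=arm.sense(); print(s['t'],s['tcp_pos'],np.round(s['tcp_rot'],3))
E
```

```text
pics
top 439.1394539970836 -0.11650266437290317 [0.32724128 0.05030679 1.17511333]
side 456.373738905413 -0.00196242452850904 [0.27906111 1.10665464 1.06652627]
0.1 [0.16546783 0.52426976 0.23072263] [[-0.954  0.301 -0.001]
 [ 0.301  0.954 -0.001]
 [ 0.    -0.001 -1.   ]]
```

View pics/top0.png

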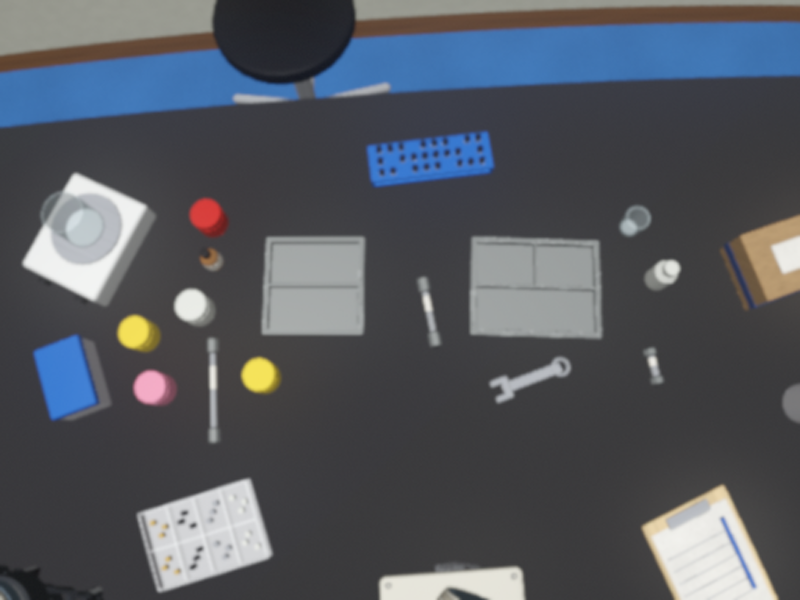

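View pics/side0.png

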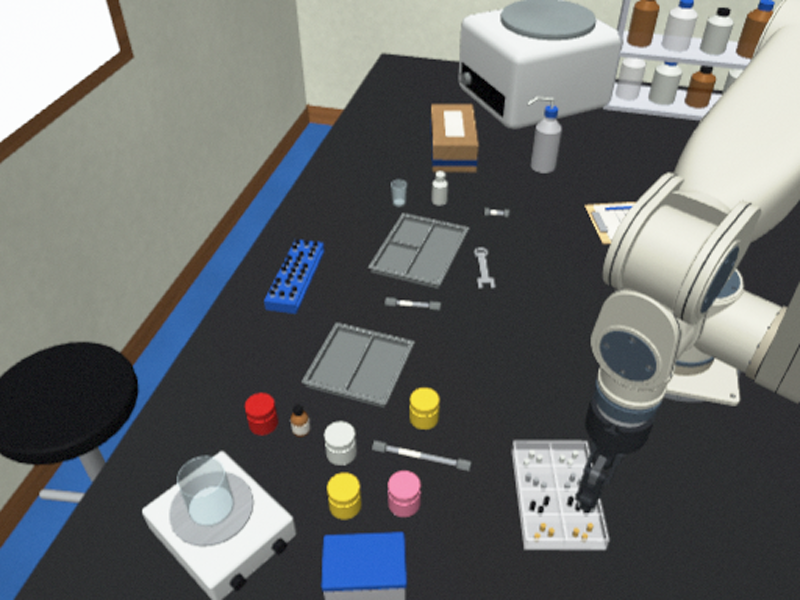

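The top picture (800x600 px) has +x up and +y left. It shows:
- Long column: (212,340)–(214,440)
- Short column: (424,280)–(434,344)
- Guard: (650,350)–(657,382)
- White jar: lid at (193,306)
- White bottle: cap at (671,268)
- Tray_two: centre (315,285)
- Tray_three: centre (536,287), with its small compartments on the far side

The side picture shows the same layout. Next I'll turn these into world positions.

```bash
cat >> h.py <<'E'
def onplane(name,uv,z):
    c=arm.calibration(name); K=np.array([[c['fx'],0,c['cx']],[0,c['fy'],c['cy']],[0,0,1.]])
    p=cv2.undistortPoints(np.asarray(uv,float).reshape(-1,1,2),K,np.array([c['k1'],0,0,0.])).reshape(-1,2)
    E=np.array(c['extrinsics']); R=E[:3,:3]; o=-R.T@E[:3,3]; r=np.c_[p,np.ones(len(p))]@R
    return o+r*((z-o[2])/r[:,2])[:,None]
def project(name,X):
    c=arm.calibration(name); E=np.array(c['extrinsics']); q=np.atleast_2d(X)@E[:3,:3].T+E[:3,3]; s=q[:,:2]/q[:,2:]
    s=s*(1+c['k1']*(s**2).sum(1,keepdims=True)); return s*[c['fx'],c['fy']]+[c['cx'],c['cy']]
def seg(name,im,roi,z,thr):
    "largest blob brighter than thr in roi (800x600 px), its outline put on plane z: centre, sizes, long-axis angle"
    x0,y0,x1,y1=[int(a*.64) for a in roi]
    m=(im[y0:y1,x0:x1].max(2)>thr).astype(np.uint8); m=cv2.morphologyEx(m,cv2.MORPH_CLOSE,np.ones((3,3)))
    n,l,st,_=cv2.connectedComponentsWithStats(m); k=1+st[1:,4].argmax()
    yy,xx=np.nonzero(l==k); P=onplane(name,np.c_[xx+x0,yy+y0],z)[:,:2]
    (cx,cy),(w,h),a=cv2.minAreaRect((P*1000).astype(np.float32))
    if w<h: w,h,a=h,w,a+90
    c=P.mean(0); U=np.linalg.svd(P-c,full_matrices=False)[2][0]
    return dict(rect=np.round([cx,cy,w,h,(a+90)%180-90],1),mean=np.round(c*1000,1),ang=round(float(np.degrees(np.arctan(U[1]/U[0]))),1))
E
python3 - <<'E'
from h import *
T=np.load('top0.npz');S=np.load('side0.npz')
R={'long':((200,330,226,450),8),'short':((412,270,445,352),8),'guard':((640,342,668,390),9),'tray2':((255,230,372,340),18),'tray3':((462,230,610,344),18)}
for k,(r,z) in R.items(): print(k,seg('top',T['im'],r,z,85))
R={'long':((366,436,476,474),8),'short':((380,294,446,314),8),'guard':((480,204,514,220),9),'tray2':((300,320,418,408),18),'tray3':((366,210,474,290),18)}
for k,(r,z) in R.items(): print('S',k,seg('side',S['im'],r,z,85))
for n,D in(('top',T),('side',S)):
    W=world(n,D['d']); ok=D['d']>0
    print(n,'bench z',np.median(W[...,2][ok&(abs(W[...,2])<.03)]))
    for k,c,zz in(('jar',(.37,.29),(.048,.075)),('bottle',(.42,-.21),(.074,.1)),('bottlebody',(.42,-.21),(.02,.05)),('jarbody',(.37,.29),(.01,.045))):
        m=ok&(np.hypot(W[...,0]-c[0],W[...,1]-c[1])<.09)&(W[...,2]>zz[0])&(W[...,2]<zz[1])&(D['im'].min(2)>110)&(np.ptp(D['im'].astype(int),axis=2)<30)
        P=W[m]
        if len(P): print(k,len(P),np.round(P.mean(0)*1000,1),np.round(P.min(0)*1000),np.round(P.max(0)*1000))
# things near: heights of neighbours in top
W=world('top',T['d'])
for k,(u,v) in dict(amber=(208,255),red=(206,214),yel1=(135,332),yel2=(260,376),pink=(151,388),beaker=(638,217),jar=(193,306),bottle=(671,268),span=(530,380),rack=(430,150)).items():
    print(k,np.round(W[int(v*.64),int(u*.64)]*1000))
E
```

```text
long {'rect': array([ -351.7, -1896.2,  1069.3,   114.4,    -0. ]), 'mean': array([ -349.9, -1894.8]), 'ang': 0.1}
short {'rect': array([-996.7,  318.2,  733.5,  141.5,    8.4]), 'mean': array([-992.9,  320.7]), 'ang': 7.3}
guard {'rect': array([-367.7, 2912.4,  430.7,  159.2,    6. ]), 'mean': array([-362.7, 2912.4]), 'ang': 6.6}
tray2 {'rect': array([-3812.9, -2139.4,  2614.2,  2565.4,    86.2]), 'mean': array([-3787.4, -2135.3]), 'ang': 66.0}
tray3 {'rect': array([-3375.4,  3461.5,  3389.1,  2618.9,    84.2]), 'mean': array([-3354.3,  3447.2]), 'ang': 84.4}
S long {'rect': array([-771.9, 5873.3, 1164.7,  141.8,    0. ]), 'mean': array([-771.6, 5871.8]), 'ang': -0.0}
S short {'rect': array([-1.5021e+03,  8.3687e+03,  7.9250e+02,  1.6630e+02,  8.1000e+00]), 'mean': array([-1498.4,  8360.7]), 'ang': 7.2}
S guard {'rect': array([-8.28100e+02,  1.22478e+04,  4.49200e+02,  2.60500e+02,
        6.90000e+00]), 'mean': array([ -826.6, 12269.7]), 'ang': 6.7}
S tray2 {'rect': array([-5053.7, 15721.4,  2965.4,  2849.1,    85.1]), 'mean': array([-5033.9, 15663.5]), 'ang': -89.4}
S tray3 {'rect': array([-4566.5, 21896.9,  3933.3,  2839.1,    84. ]), 'mean': array([-4554.8, 21833.6]), 'ang': 84.9}
top bench z 0.0012299099969819926
bottlebody 19 [ 495.7 -213.6   21.1] [ 485. -269.   20.] [ 502. -165.   23.]
jarbody 25 [357.  369.5  16.7] [287. 324.  11.] [391. 380.  33.]
side bench z 0.0008202553921600306
bottlebody 8 [ 494.1 -210.    21.4] [ 489. -244.   20.] [ 498. -170.   24.]
jarbody 9 [365.5 377.8  14.1] [355. 376.  11.] [386. 379.  17.]
amber [664. 372.  66.]
red [743. 380.  60.]
yel1 [542. 502.  58.]
yel2 [456. 290.  57.]
pink [446. 475.  57.]
beaker [ 693. -378.   34.]
jar [581. 402.  59.]
bottle [ 585. -404.   79.]
span [ 422. -160.    6.]
rack [845. -20.  26.]
```

```bash
python3 - <<'E'
from h import *
T=np.load('top0.npz');S=np.load('side0.npz')
Rt={'long':((200,330,226,450),8),'short':((412,270,445,352),8),'guard':((640,342,668,390),9),'tray2':((255,230,372,340),18),'tray3':((462,230,610,344),18)}
Rs={'long':((366,436,476,474),8),'short':((380,294,446,314),8),'guard':((480,204,514,220),9),'tray2':((300,320,418,408),18),'tray3':((366,210,474,290),18)}
for k in Rt:
  print(k,'T',*seg('top',T['im'],Rt[k][0],Rt[k][1]/1e3,85).values(),' S',*seg('side',S['im'],Rs[k][0],Rs[k][1]/1e3,85).values())
for n,D in(('top',T),('side',S)):
    W=world(n,D['d']); ok=D['d']>0
    for k,c,zz in(('jar',(.58,.40),(.052,.075)),('bottle',(.585,-.40),(.076,.1)),('amber',(.664,.37),(.05,.1)),('yel2',(.456,.29),(.05,.1)),('beaker',(.693,-.378),(.05,.1)),('red',(.743,.38),(.05,.1))):
        m=ok&(np.hypot(W[...,0]-c[0],W[...,1]-c[1])<.045)&(W[...,2]>zz[0])&(W[...,2]<zz[1])
        P=W[m]
        if len(P): print(n,k,len(P),*np.round([P.mean(0)*1000,P.min(0)*1000,P.max(0)*1000]))
E
```

```text
long T [443.3 383.2 182.9  19.6  -0. ] [443.  382.9] 0.1  S [439.5 378.9 177.8  21.6   0. ] [439.5 379.2] -0.0
short T [553.6   4.5 125.4  24.2   8.4] [553.    4.1] 7.3  S [551.   -2.  121.   25.4   8.1] [550.4  -0.8] 7.2
guard T [ 430.8 -376.2   64.2   23.7    6. ] [ 430.1 -376.2] 6.6  S [ 426.6 -378.4   59.9   34.7    6.9] [ 426.4 -381.4] 6.7
tray2 T [612.  200.9 179.8 176.4  86.2] [610.2 200.6] 66.0  S [609.3 201.7 183.6 176.4  85.1] [608.  205.3] -89.4
tray3 T [ 581.9 -184.3  233.1  180.1   84.2] [ 580.4 -183.3] 84.4  S [ 579.1 -180.7  243.5  175.8   84. ] [ 578.4 -176.8] 84.9
top jar 316 [581. 406.  57.] [555. 379.  52.] [607. 433.  62.]
top bottle 70 [ 584. -403.   82.] [ 572. -416.   77.] [ 595. -393.   88.]
top amber 49 [667. 377.  64.] [660. 366.  50.] [677. 388.  72.]
top yel2 327 [458. 293.  57.] [433. 267.  50.] [482. 319.  64.]
top beaker 80 [ 682. -368.   57.] [ 662. -390.   50.] [ 702. -346.   65.]
top red 287 [742. 379.  57.] [717. 353.  50.] [768. 406.  64.]
side jar 253 [579. 408.  56.] [553. 380.  52.] [605. 433.  64.]
side bottle 25 [ 580. -402.   81.] [ 569. -415.   76.] [ 591. -387.   86.]
side amber 46 [665. 381.  63.] [658. 372.  51.] [673. 388.  72.]
side yel2 233 [454. 295.  56.] [428. 266.  51.] [480. 321.  62.]
side beaker 40 [ 680. -368.   55.] [ 660. -389.   51.] [ 699. -348.   61.]
side red 234 [739. 382.  56.] [714. 352.  50.] [765. 409.  62.]
```

The fits are good enough to start: the columns agree between the two cameras to about 4 mm. I'll move over the long column first and refine the tray poses from the saved pictures.

Call:
{"method": "jog_arm", "body": {
  "increments": [
    {"dx": -50,"dy": -9,"dz": 14,"rz": -0.1},
    {"dx": -100,"dy": -18,"dz": 27,"rz": -0.2},
    {"dx": -150,"dy": -27,"dz": 40,"rz": -0.305},
    {"dx": -200,"dy": -36,"dz": 54,"rz": -0.305},
    {"dx": -250,"dy": -45,"dz": 68,"rz": -0.305},
    {"dx": -306,"dy": -54,"dz": 81,"rz": -0.305},
    {"dx": -306,"dy": -54,"dz": 81,"rz": -0.305},
    {"dx": -306,"dy": -54,"dz": 81,"rz": -0.305},
    {"dx": -306,"dy": -54,"dz": 81,"rz": -0.305}
  ],
  "gripper": 0.5
}}

```text
validation failed for argument at $.in...
```

```bash
cat >> h.py <<'E'
def go(x,y,z,phi):
    "increments (mm, rad) from the present pose to TCP x,y,z (mm), closing axis at phi deg, tool straight down"
    from scipy.spatial.transform import Rotation as Ro
    s=arm.sense(); R=np.array(s['tcp_rot']); p=np.array(s['tcp_pos'])*1000
    f=np.radians(phi); yt=np.array([np.cos(f),np.sin(f),0]); zt=np.array([0,0,-1.]); xt=np.cross(yt,zt)
    if yt@R[:,1]<0: yt,xt=-yt,-xt
    print('d',np.round(R.T@(np.array([x,y,z])-p),1),'rot',np.round(Ro.from_matrix(R.T@np.c_[xt,yt,zt]).as_rotvec(),3),'| t',round(s['t'],2),'tcp',np.round(p,1),'F',np.round(s['wrist_force'],1),'w',round(s['grip_width'],3),'g',round(s['grasp_force'],1))
E
python3 - <<'E'
from h import *
from scipy.optimize import minimize
T=np.load('top0.npz');S=np.load('side0.npz')
def fit(n,im,ly,p0):
    g=np.clip((im.astype(float).mean(2)-45)/70,0,1); g=cv2.GaussianBlur(g,(0,0),1)
    def poly(p):
        c,s=np.cos(p[2]),np.sin(p[2]); X=[]
        for z in(0,.018):
            for a,b in((-1,-1),(-1,1),(1,1),(1,-1)):
                x,y=a*.082,b*ly/2; X.append([p[0]+c*x-s*y,p[1]+s*x+c*y,z])
        return cv2.convexHull(project(n,np.array(X)).astype(np.float32))
    q=poly(p0)[:,0]; a=q.min(0).astype(int)-9; b=q.max(0).astype(int)+9
    def f(v):
        m=np.zeros(im.shape[:2],np.uint8); cv2.fillConvexPoly(m,np.round(poly(v*[1e-3,1e-3,1e-2])*64).astype(np.int32),255,cv2.LINE_AA,6)
        m=cv2.GaussianBlur(m/255.,(0,0),1.5); return ((m-g)[a[1]:b[1],a[0]:b[0]]**2).sum()
    r=minimize(f,np.array(p0)*[1e3,1e3,1e2],method='Nelder-Mead',options=dict(initial_simplex=np.array(p0)*[1e3,1e3,1e2]+np.array([[0,0,0],[8,0,0],[0,8,0],[0,0,6]])))
    return np.round([r.x[0],r.x[1],np.degrees(r.x[2]/100)],1),round(r.fun,1)
for n,D in(('top',T),('side',S)):
    print(n,'two',fit(n,D['im'],.164,(.61,.2,0)),'three',fit(n,D['im'],.216,(.58,-.18,0)))
go(441,381,4,90)
E
```

```text
top two (array([612.8, 201.2,  -3.9]), np.float64(421.6)) three (array([ 582.6, -185.1,   -5.6]), np.float64(485.1))
side two (array([611. , 194.7,  -4.2]), np.float64(163.9)) three (array([ 580.5, -192.7,   -6. ]), np.float64(70.4))
d [-305.9  -53.4  226.7] rot [-0.001 -0.    -0.306] | t 0.1 tcp [165.5 524.3 230.7] F [ 0.6  0.5 -0.8] w 1.0 g 0.0
```

Call:
{"method": "jog_arm", "body": {
  "increments": [
    {"dx": -50,"dy": -9,"dz": 14,"rx": 0,"ry": 0,"rz": -0.1},
    {"dx": -100,"dy": -18,"dz": 27,"rx": 0,"ry": 0,"rz": -0.2},
    {"dx": -150,"dy": -27,"dz": 40,"rx": 0,"ry": 0,"rz": -0.305},
    {"dx": -200,"dy": -36,"dz": 54,"rx": 0,"ry": 0,"rz": -0.305},
    {"dx": -250,"dy": -45,"dz": 68,"rx": 0,"ry": 0,"rz": -0.305},
    {"dx": -306,"dy": -54,"dz": 81,"rx": 0,"ry": 0,"rz": -0.305},
    {"dx": -306,"dy": -54,"dz": 81,"rx": 0,"ry": 0,"rz": -0.305},
    {"dx": -306,"dy": -54,"dz": 81,"rx": 0,"ry": 0,"rz": -0.305}
  ],
  "gripper": 0.5
}}

```text
t: 1.1
tcp_pos: [0.441, 0.3806, 0.1499]
tcp_rot: [[-1.0, 0.002, -0.001], [0.002, 1.0, -0.0], [0.001, -0.0, -1.0]]
wrist_force: [-1.9, 0.6, 0.4]
grip_width: 0.502
grasp_force: 0.0
```

Call:
{"method": "jog_arm", "body": {
  "increments": [
    {"dx": 0,"dy": 0,"dz": 40,"rx": 0,"ry": 0,"rz": 0},
    {"dx": 0,"dy": 0,"dz": 80,"rx": 0,"ry": 0,"rz": 0},
    {"dx": 0,"dy": 0,"dz": 115,"rx": 0,"ry": 0,"rz": 0},
    {"dx": 0,"dy": 0,"dz": 135,"rx": 0,"ry": 0,"rz": 0},
    {"dx": 0,"dy": 0,"dz": 146,"rx": 0,"ry": 0,"rz": 0},
    {"dx": 0,"dy": 0,"dz": 146,"rx": 0,"ry": 0,"rz": 0},
    {"dx": 0,"dy": 0,"dz": 146,"rx": 0,"ry": 0,"rz": 0}
  ]
}}

```text
t: 1.98
tcp_pos: [0.4414, 0.3814, 0.0053]
tcp_rot: [[-1.0, 0.0, 0.001], [0.0, 1.0, 0.001], [-0.001, 0.001, -1.0]]
wrist_force: [0.3, 0.0, 0.5]
grip_width: 0.501
grasp_force: 0.0
```

Call:
{"method": "jog_arm", "body": {
  "increments": [
    {"dx": 0,"dy": 0,"dz": 0,"rx": 0,"ry": 0,"rz": 0},
    {"dx": 0,"dy": 0,"dz": 0,"rx": 0,"ry": 0,"rz": 0},
    {"dx": 0,"dy": 0,"dz": 0,"rx": 0,"ry": 0,"rz": 0},
    {"dx": 0,"dy": 0,"dz": 0,"rx": 0,"ry": 0,"rz": 0},
    {"dx": 0,"dy": 0,"dz": 0,"rx": 0,"ry": 0,"rz": 0},
    {"dx": 0,"dy": 0,"dz": 0,"rx": 0,"ry": 0,"rz": 0}
  ],
  "gripper": 0
}}

```text
t: 2.72
tcp_pos: [0.4414, 0.381, 0.0051]
tcp_rot: [[-1.0, 0.001, 0.001], [0.001, 1.0, 0.001], [-0.001, 0.001, -1.0]]
wrist_force: [-1.0, -1.6, 5.7]
grip_width: 0.082
grasp_force: 58.8
```

Call:
{"method": "jog_arm", "body": {
  "increments": [
    {"dx": 0,"dy": 0,"dz": -20,"rx": 0,"ry": 0,"rz": 0},
    {"dx": 0,"dy": 0,"dz": -60,"rx": 0,"ry": 0,"rz": 0},
    {"dx": 0,"dy": 0,"dz": -100,"rx": 0,"ry": 0,"rz": 0},
    {"dx": -5,"dy": -30,"dz": -125,"rx": 0,"ry": 0,"rz": 0.1},
    {"dx": -14,"dy": -75,"dz": -130,"rx": 0,"ry": 0,"rz": 0.25},
    {"dx": -22,"dy": -120,"dz": -130,"rx": 0,"ry": 0,"rz": 0.4},
    {"dx": -30,"dy": -165,"dz": -130,"rx": 0,"ry": 0,"rz": 0.55},
    {"dx": -38,"dy": -210,"dz": -130,"rx": 0,"ry": 0,"rz": 0.7},
    {"dx": -46,"dy": -255,"dz": -130,"rx": 0,"ry": 0,"rz": 0.85},
    {"dx": -54,"dy": -300,"dz": -130,"rx": 0,"ry": 0,"rz": 1.0},
    {"dx": -62,"dy": -345,"dz": -130,"rx": 0,"ry": 0,"rz": 1.15},
    {"dx": -70,"dy": -390,"dz": -130,"rx": 0,"ry": 0,"rz": 1.3},
    {"dx": -78,"dy": -435,"dz": -130,"rx": 0,"ry": 0,"rz": 1.45},
    {"dx": -86,"dy": -480,"dz": -130,"rx": 0,"ry": 0,"rz": 1.6},
    {"dx": -94,"dy": -525,"dz": -130,"rx": 0,"ry": 0,"rz": 1.672},
    {"dx": -98,"dy": -552,"dz": -130,"rx": 0,"ry": 0,"rz": 1.672},
    {"dx": -100,"dy": -566,"dz": -130,"rx": 0,"ry": 0,"rz": 1.672},
    {"dx": -100,"dy": -566,"dz": -130,"rx": 0,"ry": 0,"rz": 1.672},
    {"dx": -100,"dy": -566,"dz": -130,"rx": 0,"ry": 0,"rz": 1.672}
  ]
}}

```text
t: 5.1
tcp_pos: [0.5405, -0.1842, 0.1343]
tcp_rot: [[0.101, 0.995, -0.0], [0.995, -0.101, 0.0], [0.0, -0.0, -1.0]]
wrist_force: [0.5, 0.2, -1.1]
grip_width: 0.083
grasp_force: 58.7
```

```bash
python3 - <<'E'
from h import *
go(542,-186,9,-5.8)
im,_=arm.snapshot('top'); a=im[130:250,130:440]; b,_=arm.snapshot('side'); b=b[80:290,150:440]
h=600; print(a.shape,b.shape)
v=np.vstack([cv2.resize(a,(620,240)),cv2.resize(b,(497,360))[:, :497] if 0 else cv2.copyMakeBorder(cv2.resize(b,(497,360)),0,0,0,123,0)])
save('p1',v)
E
```

```text
d [ -1.7   1.7 125.3] rot [-0. -0.  0.] | t 5.1 tcp [ 540.5 -184.2  134.3] F [ 0.5  0.2 -1.1] w 0.083 g 58.7
(120, 310, 3) (210, 290, 3)
```

View pics/p1.png

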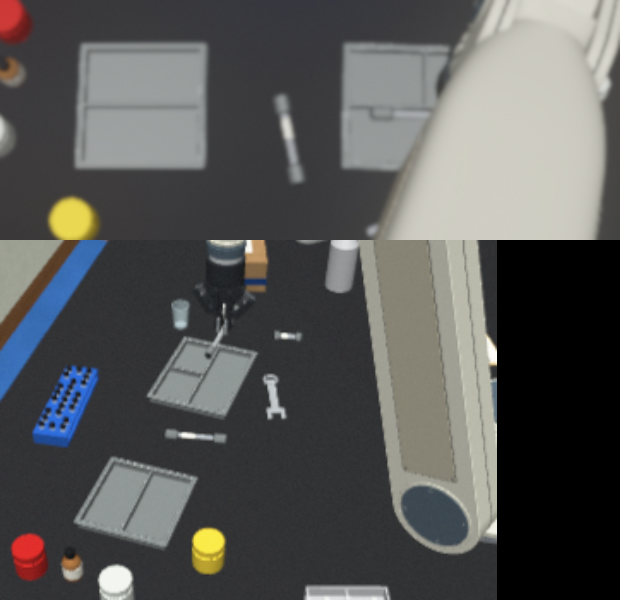

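The column is held level, parallel to tray_three's divider and above its long compartment (upper view: held nut at (372,113), divider at y≈113). I'll lower it now.

Call:
{"method": "jog_arm", "body": {
  "increments": [
    {"dx": -1,"dy": 1,"dz": 40,"rx": 0,"ry": 0,"rz": 0},
    {"dx": -2,"dy": 2,"dz": 80,"rx": 0,"ry": 0,"rz": 0},
    {"dx": -2,"dy": 2,"dz": 105,"rx": 0,"ry": 0,"rz": 0},
    {"dx": -2,"dy": 2,"dz": 116,"rx": 0,"ry": 0,"rz": 0},
    {"dx": -2,"dy": 2,"dz": 121,"rx": 0,"ry": 0,"rz": 0},
    {"dx": -2,"dy": 2,"dz": 125,"rx": 0,"ry": 0,"rz": 0},
    {"dx": -2,"dy": 2,"dz": 125,"rx": 0,"ry": 0,"rz": 0},
    {"dx": -2,"dy": 2,"dz": 125,"rx": 0,"ry": 0,"rz": 0}
  ]
}}

```text
t: 6.2
tcp_pos: [0.5427, -0.1876, 0.0099]
tcp_rot: [[0.102, 0.995, 0.001], [0.995, -0.102, -0.0], [-0.0, 0.001, -1.0]]
wrist_force: [0.9, 0.9, -1.6]
grip_width: 0.082
grasp_force: 58.7
```

Call:
{"method": "jog_arm", "body": {
  "increments": [
    {"dx": 0,"dy": 0,"dz": 0.5,"rx": 0,"ry": 0,"rz": 0},
    {"dx": 0,"dy": 0,"dz": 0.5,"rx": 0,"ry": 0,"rz": 0},
    {"dx": 0,"dy": 0,"dz": 0.5,"rx": 0,"ry": 0,"rz": 0},
    {"dx": 0,"dy": 0,"dz": 0.5,"rx": 0,"ry": 0,"rz": 0},
    {"dx": 0,"dy": 0,"dz": -10,"rx": 0,"ry": 0,"rz": 0},
    {"dx": 0,"dy": 0,"dz": -40,"rx": 0,"ry": 0,"rz": 0},
    {"dx": 0,"dy": 0,"dz": -80,"rx": 0,"ry": 0,"rz": 0},
    {"dx": 0,"dy": 0,"dz": -120,"rx": 0,"ry": 0,"rz": 0},
    {"dx": 0,"dy": 0,"dz": -120,"rx": 0,"ry": 0,"rz": 0}
  ],
  "gripper": 0.3
}}

```text
t: 7.32
tcp_pos: [0.544, -0.1881, 0.1332]
tcp_rot: [[0.102, 0.995, 0.006], [0.995, -0.102, -0.003], [-0.002, 0.006, -1.0]]
wrist_force: [-0.5, -0.4, -0.1]
grip_width: 0.299
grasp_force: 0.0
```

```bash
python3 - <<'E'
from h import *
go(428.5,-378.5,130,-83.2)
E
```

```text
d [-201.1  -95.5    3.1] rot [ 0.007 -0.002  1.35 ] | t 7.33 tcp [ 544.  -188.1  133.2] F [-0.5 -0.4 -0.1] w 0.299 g 0.0
```

Call:
{"method": "jog_arm", "body": {
  "increments": [
    {"dx": -35,"dy": -16,"dz": 0,"rx": 0,"ry": 0,"rz": 0.15},
    {"dx": -70,"dy": -33,"dz": 0,"rx": 0,"ry": 0,"rz": 0.3},
    {"dx": -105,"dy": -50,"dz": 0,"rx": 0,"ry": 0,"rz": 0.45},
    {"dx": -140,"dy": -66,"dz": 0,"rx": 0,"ry": 0,"rz": 0.6},
    {"dx": -175,"dy": -83,"dz": 0,"rx": 0,"ry": 0,"rz": 0.75},
    {"dx": -201,"dy": -95,"dz": 0,"rx": 0,"ry": 0,"rz": 0.9},
    {"dx": -201,"dy": -95,"dz": 10,"rx": 0,"ry": 0,"rz": 1.05},
    {"dx": -201,"dy": -95,"dz": 30,"rx": 0,"ry": 0,"rz": 1.2},
    {"dx": -201,"dy": -95,"dz": 60,"rx": 0,"ry": 0,"rz": 1.35},
    {"dx": -201,"dy": -95,"dz": 85,"rx": 0,"ry": 0,"rz": 1.35},
    {"dx": -201,"dy": -95,"dz": 85,"rx": 0,"ry": 0,"rz": 1.35},
    {"dx": -201,"dy": -95,"dz": 85,"rx": 0,"ry": 0,"rz": 1.35}
  ],
  "gripper": 0.6
}}

```text
t: 8.82
tcp_pos: [0.4277, -0.3779, 0.045]
tcp_rot: [[0.993, 0.119, 0.0], [0.119, -0.993, -0.0], [0.0, 0.0, -1.0]]
wrist_force: [-0.7, -0.7, -0.2]
grip_width: 0.598
grasp_force: 0.0
```

```bash
python3 - <<'E'
from h import *
go(428.5,-378.5,5,-83.2)
im,_=arm.snapshot('top'); print(*seg('top',im,(462,230,610,344),.018,85).values())
b,_=arm.snapshot('side'); save('p2',np.hstack([cv2.resize(im[130:250,200:440],(480,240)),cv2.resize(b[100:220,200:360],(320,240))]))
E
```

```text
d [ 0.7  0.6 40. ] rot [ 0. -0.  0.] | t 8.82 tcp [ 427.7 -377.9   45. ] F [-0.7 -0.7 -0.2] w 0.598 g 0.0
[ 581.9 -183.9  231.4  179.6   84.4] [ 580.5 -183.2] 84.8
```

View pics/p2.png

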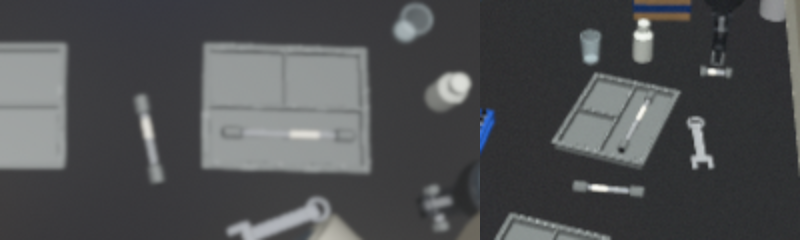

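The left view shows the long column lying flat in the long compartment, from (225,131) to (352,136). The gripper is over the guard, so I'll descend and grip it.

Call:
{"method": "jog_arm", "body": {
  "increments": [
    {"dx": 0,"dy": 0,"dz": 20,"rx": 0,"ry": 0,"rz": 0},
    {"dx": 0,"dy": 0,"dz": 34,"rx": 0,"ry": 0,"rz": 0},
    {"dx": 0,"dy": 0,"dz": 41,"rx": 0,"ry": 0,"rz": 0},
    {"dx": 0,"dy": 0,"dz": 41,"rx": 0,"ry": 0,"rz": 0},
    {"dx": 0,"dy": 0,"dz": 41,"rx": 0,"ry": 0,"rz": 0}
  ]
}}

```text
t: 9.55
tcp_pos: [0.4277, -0.3779, 0.0038]
tcp_rot: [[0.993, 0.119, 0.0], [0.119, -0.993, -0.001], [0.0, 0.001, -1.0]]
wrist_force: [-0.1, 0.1, 0.5]
grip_width: 0.597
grasp_force: 0.0
```

Call:
{"method": "jog_arm", "body": {
  "increments": [
    {"dx": 0,"dy": 0,"dz": 0,"rx": 0,"ry": 0,"rz": 0},
    {"dx": 0,"dy": 0,"dz": 0,"rx": 0,"ry": 0,"rz": 0},
    {"dx": 0,"dy": 0,"dz": 0,"rx": 0,"ry": 0,"rz": 0},
    {"dx": 0,"dy": 0,"dz": 0,"rx": 0,"ry": 0,"rz": 0},
    {"dx": 0,"dy": 0,"dz": 0,"rx": 0,"ry": 0,"rz": 0},
    {"dx": 0,"dy": 0,"dz": 0,"rx": 0,"ry": 0,"rz": 0}
  ],
  "gripper": 0
}}

```text
t: 10.3
tcp_pos: [0.4276, -0.3778, 0.0037]
tcp_rot: [[0.993, 0.119, 0.0], [0.119, -0.993, -0.0], [0.0, 0.0, -1.0]]
wrist_force: [-1.8, 1.7, 5.4]
grip_width: 0.11
grasp_force: 58.7
```

```bash
python3 - <<'E'
from h import *
r=np.radians(-5.8); R=np.array([[np.cos(r),-np.sin(r)],[np.sin(r),np.cos(r)]])
for y in(-53,53): print(y,np.array([581.5,-188])+R@[40,y])
x,y=np.array([581.5,-188])+R@[40,-53]
go(x,y,130,-5.8)
E
```

```text
-53 [ 615.9392446  -244.77092946]
53 [ 626.6512121  -139.31357432]
d [ 202.8 -109.7 -126.3] rot [ 1.000e-03  0.000e+00 -1.351e+00] | t 10.3 tcp [ 427.6 -377.8    3.7] F [-1.8  1.7  5.4] w 0.11 g 58.7
```

Call:
{"method": "jog_arm", "body": {
  "increments": [
    {"dx": 0,"dy": 0,"dz": -20,"rx": 0,"ry": 0,"rz": 0},
    {"dx": 0,"dy": 0,"dz": -60,"rx": 0,"ry": 0,"rz": 0},
    {"dx": 0,"dy": 0,"dz": -100,"rx": 0,"ry": 0,"rz": -0.1},
    {"dx": 30,"dy": -16,"dz": -126,"rx": 0,"ry": 0,"rz": -0.25},
    {"dx": 60,"dy": -33,"dz": -126,"rx": 0,"ry": 0,"rz": -0.4},
    {"dx": 90,"dy": -49,"dz": -126,"rx": 0,"ry": 0,"rz": -0.55},
    {"dx": 120,"dy": -65,"dz": -126,"rx": 0,"ry": 0,"rz": -0.7},
    {"dx": 150,"dy": -81,"dz": -126,"rx": 0,"ry": 0,"rz": -0.85},
    {"dx": 180,"dy": -97,"dz": -126,"rx": 0,"ry": 0,"rz": -1.0},
    {"dx": 203,"dy": -110,"dz": -126,"rx": 0,"ry": 0,"rz": -1.15},
    {"dx": 203,"dy": -110,"dz": -126,"rx": 0,"ry": 0,"rz": -1.3},
    {"dx": 203,"dy": -110,"dz": -90,"rx": 0,"ry": 0,"rz": -1.35},
    {"dx": 203,"dy": -110,"dz": -50,"rx": 0,"ry": 0,"rz": -1.35},
    {"dx": 203,"dy": -110,"dz": -25,"rx": 0,"ry": 0,"rz": -1.35},
    {"dx": 203,"dy": -110,"dz": -12,"rx": 0,"ry": 0,"rz": -1.35},
    {"dx": 203,"dy": -110,"dz": -5,"rx": 0,"ry": 0,"rz": -1.35},
    {"dx": 203,"dy": -110,"dz": -5,"rx": 0,"ry": 0,"rz": -1.35},
    {"dx": 203,"dy": -110,"dz": -5,"rx": 0,"ry": 0,"rz": -1.35}
  ]
}}

```text
t: 12.55
tcp_pos: [0.6164, -0.2447, 0.0091]
tcp_rot: [[0.102, 0.995, 0.001], [0.995, -0.102, -0.001], [-0.001, 0.001, -1.0]]
wrist_force: [0.0, 1.4, -0.8]
grip_width: 0.107
grasp_force: 58.8
```

Call:
{"method": "jog_arm", "body": {
  "increments": [
    {"dx": 0,"dy": 0,"dz": 0.5,"rx": 0,"ry": 0,"rz": 0},
    {"dx": 0,"dy": 0,"dz": 0.5,"rx": 0,"ry": 0,"rz": 0},
    {"dx": 0,"dy": 0,"dz": 0.5,"rx": 0,"ry": 0,"rz": 0},
    {"dx": 0,"dy": 0,"dz": 0.5,"rx": 0,"ry": 0,"rz": 0},
    {"dx": 0,"dy": 0,"dz": -10,"rx": 0,"ry": 0,"rz": 0},
    {"dx": 0,"dy": 0,"dz": -40,"rx": 0,"ry": 0,"rz": 0},
    {"dx": 0,"dy": 0,"dz": -80,"rx": 0,"ry": 0,"rz": 0},
    {"dx": 0,"dy": 0,"dz": -120,"rx": 0,"ry": 0,"rz": 0},
    {"dx": 0,"dy": 0,"dz": -120,"rx": 0,"ry": 0,"rz": 0},
    {"dx": 0,"dy": 0,"dz": -120,"rx": 0,"ry": 0,"rz": 0}
  ],
  "gripper": 0.32
}}

```text
t: 13.8
tcp_pos: [0.6158, -0.2443, 0.1283]
tcp_rot: [[0.102, 0.995, 0.0], [0.995, -0.102, 0.0], [0.0, 0.0, -1.0]]
wrist_force: [1.2, 0.7, -0.8]
grip_width: 0.319
grasp_force: 0.0
```

```bash
python3 - <<'E'
from h import *
go(580,407,130,90)
E
```

```text
d [ 644.3 -102.    -1.7] rot [-0.    -0.     1.469] | t 13.8 tcp [ 615.8 -244.3  128.3] F [ 1.2  0.7 -0.8] w 0.319 g 0.0
```

Call:
{"method": "jog_arm", "body": {
  "increments": [
    {"dx": 40,"dy": -6,"dz": 0,"rx": 0,"ry": 0,"rz": -0.15},
    {"dx": 90,"dy": -14,"dz": 0,"rx": 0,"ry": 0,"rz": -0.3},
    {"dx": 140,"dy": -22,"dz": 0,"rx": 0,"ry": 0,"rz": -0.45},
    {"dx": 190,"dy": -30,"dz": 0,"rx": 0,"ry": 0,"rz": -0.6},
    {"dx": 240,"dy": -38,"dz": 0,"rx": 0,"ry": 0,"rz": -0.75},
    {"dx": 290,"dy": -46,"dz": 0,"rx": 0,"ry": 0,"rz": -0.9},
    {"dx": 340,"dy": -54,"dz": 0,"rx": 0,"ry": 0,"rz": -1.05},
    {"dx": 390,"dy": -62,"dz": 0,"rx": 0,"ry": 0,"rz": -1.2},
    {"dx": 440,"dy": -70,"dz": 0,"rx": 0,"ry": 0,"rz": -1.35},
    {"dx": 490,"dy": -78,"dz": 0,"rx": 0,"ry": 0,"rz": -1.5},
    {"dx": 540,"dy": -86,"dz": 0,"rx": 0,"ry": 0,"rz": -1.65},
    {"dx": 590,"dy": -94,"dz": 0,"rx": 0,"ry": 0,"rz": -1.672},
    {"dx": 630,"dy": -100,"dz": 0,"rx": 0,"ry": 0,"rz": -1.672},
    {"dx": 644,"dy": -102,"dz": 0,"rx": 0,"ry": 0,"rz": -1.672},
    {"dx": 644,"dy": -102,"dz": 0,"rx": 0,"ry": 0,"rz": -1.672},
    {"dx": 644,"dy": -102,"dz": 0,"rx": 0,"ry": 0,"rz": -1.672}
  ],
  "gripper": 1
}}

```text
t: 15.8
tcp_pos: [0.5803, 0.4053, 0.1279]
tcp_rot: [[-1.0, 0.002, -0.001], [0.002, 1.0, -0.001], [0.001, -0.001, -1.0]]
wrist_force: [-0.1, -0.3, 0.1]
grip_width: 0.998
grasp_force: 0.0
```

```bash
python3 - <<'E'
from h import *
go(580,407,12,90)
b,_=arm.snapshot('side'); a,_=arm.snapshot('top'); save('p3',np.hstack([cv2.resize(b[200:340,130:320],(456,336)),cv2.resize(a[140:220,290:400],(344,250)) if 0 else cv2.copyMakeBorder(cv2.resize(a[140:220,290:400],(344,250)),0,86,0,0,0)]))
E
```

```text
d [  0.2   1.8 115.9] rot [-0.001 -0.001 -0.002] | t 15.8 tcp [580.3 405.3 127.9] F [-0.1 -0.3  0.1] w 0.998 g 0.0
```

View pics/p3.png

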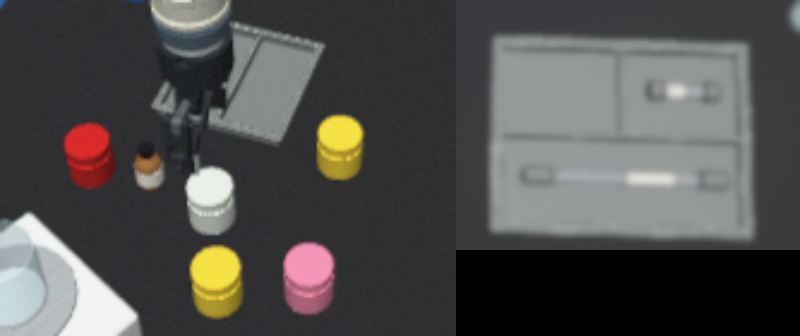

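The gripper is above the white jar, at (210,200) in the left view. The right view shows the guard lying in the small -y compartment at (683,91) and the +y one still empty. I'll descend on the jar.

Call:
{"method": "jog_arm", "body": {
  "increments": [
    {"dx": 0,"dy": 2,"dz": 30,"rx": 0,"ry": 0,"rz": 0},
    {"dx": 0,"dy": 2,"dz": 55,"rx": 0,"ry": 0,"rz": 0},
    {"dx": 0,"dy": 2,"dz": 80,"rx": 0,"ry": 0,"rz": 0},
    {"dx": 0,"dy": 2,"dz": 105,"rx": 0,"ry": 0,"rz": 0},
    {"dx": 0,"dy": 2,"dz": 118,"rx": 0,"ry": 0,"rz": 0},
    {"dx": 0,"dy": 2,"dz": 118,"rx": 0,"ry": 0,"rz": 0},
    {"dx": 0,"dy": 2,"dz": 118,"rx": 0,"ry": 0,"rz": 0}
  ]
}}

```text
t: 16.77
tcp_pos: [0.5808, 0.4087, 0.0115]
tcp_rot: [[-1.0, 0.001, 0.001], [0.001, 1.0, 0.001], [-0.001, 0.001, -1.0]]
wrist_force: [-0.2, -0.9, 0.1]
grip_width: 1.001
grasp_force: 0.0
```

Call:
{"method": "jog_arm", "body": {
  "increments": [
    {"dx": 0,"dy": 0,"dz": 0,"rx": 0,"ry": 0,"rz": 0},
    {"dx": 0,"dy": 0,"dz": 0,"rx": 0,"ry": 0,"rz": 0},
    {"dx": 0,"dy": 0,"dz": 0,"rx": 0,"ry": 0,"rz": 0},
    {"dx": 0,"dy": 0,"dz": 0,"rx": 0,"ry": 0,"rz": 0},
    {"dx": 0,"dy": 0,"dz": 0,"rx": 0,"ry": 0,"rz": 0}
  ],
  "gripper": 0.3
}}

```text
t: 17.4
tcp_pos: [0.5806, 0.4088, 0.0115]
tcp_rot: [[-1.0, 0.001, 0.002], [0.001, 1.0, 0.001], [-0.002, 0.001, -1.0]]
wrist_force: [-0.5, -1.3, 6.1]
grip_width: 0.613
grasp_force: 63.6
```

```bash
python3 - <<'E'
from h import *
go(626.5,-139.5,15,84.2)
E
```

```text
d [ -46.3 -548.3   -3.7] rot [0.001 0.002 0.1  ] | t 17.4 tcp [580.6 408.8  11.5] F [-0.5 -1.3  6.1] w 0.613 g 63.6
```

Call:
{"method": "jog_arm", "body": {
  "increments": [
    {"dx": 0,"dy": 0,"dz": -20,"rx": 0,"ry": 0,"rz": 0},
    {"dx": 0,"dy": 0,"dz": -60,"rx": 0,"ry": 0,"rz": 0},
    {"dx": 0,"dy": 0,"dz": -100,"rx": 0,"ry": 0,"rz": 0},
    {"dx": -3,"dy": -30,"dz": -110,"rx": 0,"ry": 0,"rz": 0.05},
    {"dx": -7,"dy": -80,"dz": -110,"rx": 0,"ry": 0,"rz": 0.1},
    {"dx": -11,"dy": -130,"dz": -110,"rx": 0,"ry": 0,"rz": 0.1},
    {"dx": -15,"dy": -180,"dz": -110,"rx": 0,"ry": 0,"rz": 0.1},
    {"dx": -19,"dy": -230,"dz": -110,"rx": 0,"ry": 0,"rz": 0.1},
    {"dx": -23,"dy": -280,"dz": -110,"rx": 0,"ry": 0,"rz": 0.1},
    {"dx": -27,"dy": -330,"dz": -110,"rx": 0,"ry": 0,"rz": 0.1},
    {"dx": -32,"dy": -380,"dz": -110,"rx": 0,"ry": 0,"rz": 0.1},
    {"dx": -36,"dy": -430,"dz": -110,"rx": 0,"ry": 0,"rz": 0.1},
    {"dx": -40,"dy": -480,"dz": -110,"rx": 0,"ry": 0,"rz": 0.1},
    {"dx": -44,"dy": -525,"dz": -110,"rx": 0,"ry": 0,"rz": 0.1},
    {"dx": -46,"dy": -548,"dz": -110,"rx": 0,"ry": 0,"rz": 0.1},
    {"dx": -46,"dy": -548,"dz": -110,"rx": 0,"ry": 0,"rz": 0.1},
    {"dx": -46,"dy": -548,"dz": -75,"rx": 0,"ry": 0,"rz": 0.1},
    {"dx": -46,"dy": -548,"dz": -40,"rx": 0,"ry": 0,"rz": 0.1},
    {"dx": -46,"dy": -548,"dz": -40,"rx": 0,"ry": 0,"rz": 0.1}
  ]
}}

```text
t: 19.77
tcp_pos: [0.624, -0.1373, 0.0481]
tcp_rot: [[-0.995, 0.099, -0.005], [0.099, 0.995, 0.002], [0.005, 0.002, -1.0]]
wrist_force: [-0.2, 0.4, -1.4]
grip_width: 0.613
grasp_force: 63.4
```

```bash
python3 - <<'E'
from h import *
go(626.5,-139.5,15.5,84.2)
b,_=arm.snapshot('side'); a,_=arm.snapshot('top'); save('p4',np.hstack([cv2.resize(b[110:210,220:320],(400,400)),cv2.resize(a[120:230,290:400],(400,400))]))
E
```

```text
d [-2.8 -2.  32.6] rot [ 0.002 -0.005  0.002] | t 19.77 tcp [ 624.  -137.3   48.1] F [-0.2  0.4 -1.4] w 0.613 g 63.4
```

View pics/p4.png

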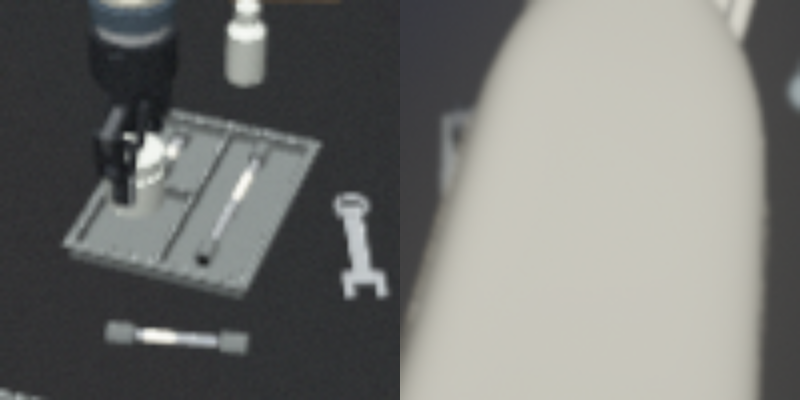

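Call:
{"method": "jog_arm", "body": {
  "increments": [
    {"dx": 0,"dy": 0,"dz": 0,"rx": 0,"ry": 0,"rz": 0},
    {"dx": 0,"dy": 0,"dz": 10,"rx": 0,"ry": 0,"rz": 0},
    {"dx": 0,"dy": 0,"dz": 20,"rx": 0,"ry": 0,"rz": 0},
    {"dx": 0,"dy": 0,"dz": 28,"rx": 0,"ry": 0,"rz": 0},
    {"dx": 0,"dy": 0,"dz": 33,"rx": 0,"ry": 0,"rz": 0},
    {"dx": 0,"dy": 0,"dz": 35,"rx": 0,"ry": 0,"rz": 0},
    {"dx": 0,"dy": 0,"dz": 35,"rx": 0,"ry": 0,"rz": 0},
    {"dx": 0,"dy": 0,"dz": 35,"rx": 0,"ry": 0,"rz": 0}
  ]
}}

```text
t: 20.88
tcp_pos: [0.6257, -0.1394, 0.0156]
tcp_rot: [[-0.995, 0.101, 0.0], [0.101, 0.995, -0.0], [-0.0, -0.0, -1.0]]
wrist_force: [-4.3, -0.2, 2.6]
grip_width: 0.613
grasp_force: 63.8
```

Call:
{"method": "jog_arm", "body": {
  "increments": [
    {"dx": 0,"dy": 0,"dz": 0,"rx": 0,"ry": 0,"rz": 0},
    {"dx": 0,"dy": 0,"dz": 0,"rx": 0,"ry": 0,"rz": 0},
    {"dx": 0,"dy": 0,"dz": 0,"rx": 0,"ry": 0,"rz": 0},
    {"dx": 0,"dy": 0,"dz": 0,"rx": 0,"ry": 0,"rz": 0},
    {"dx": 0,"dy": 0,"dz": -15,"rx": 0,"ry": 0,"rz": 0},
    {"dx": 0,"dy": 0,"dz": -40,"rx": 0,"ry": 0,"rz": 0},
    {"dx": 0,"dy": 0,"dz": -80,"rx": 0,"ry": 0,"rz": 0},
    {"dx": 0,"dy": 0,"dz": -115,"rx": 0,"ry": 0,"rz": 0},
    {"dx": 0,"dy": 0,"dz": -115,"rx": 0,"ry": 0,"rz": 0},
    {"dx": 0,"dy": 0,"dz": -115,"rx": 0,"ry": 0,"rz": 0}
  ],
  "gripper": 0.76
}}

```text
t: 22.12
tcp_pos: [0.6255, -0.1393, 0.1304]
tcp_rot: [[-0.995, 0.101, 0.0], [0.101, 0.995, -0.0], [-0.0, -0.0, -1.0]]
wrist_force: [0.3, -1.1, -0.7]
grip_width: 0.761
grasp_force: 0.0
```

```bash
python3 - <<'E'
from h import *
go(552,1.5,45,97.3)
E
```

```text
d [ 87.3 132.7  85.4] rot [-0.     0.    -0.228] | t 22.12 tcp [ 625.5 -139.3  130.4] F [ 0.3 -1.1 -0.7] w 0.761 g 0.0
```

Call:
{"method": "jog_arm", "body": {
  "increments": [
    {"dx": 20,"dy": 30,"dz": 0,"rx": 0,"ry": 0,"rz": -0.08},
    {"dx": 48,"dy": 72,"dz": 0,"rx": 0,"ry": 0,"rz": -0.16},
    {"dx": 75,"dy": 114,"dz": 0,"rx": 0,"ry": 0,"rz": -0.228},
    {"dx": 87,"dy": 133,"dz": 20,"rx": 0,"ry": 0,"rz": -0.228},
    {"dx": 87,"dy": 133,"dz": 60,"rx": 0,"ry": 0,"rz": -0.228},
    {"dx": 87,"dy": 133,"dz": 95,"rx": 0,"ry": 0,"rz": -0.228},
    {"dx": 87,"dy": 133,"dz": 115,"rx": 0,"ry": 0,"rz": -0.228},
    {"dx": 87,"dy": 133,"dz": 125,"rx": 0,"ry": 0,"rz": -0.228},
    {"dx": 87,"dy": 133,"dz": 125,"rx": 0,"ry": 0,"rz": -0.228},
    {"dx": 87,"dy": 133,"dz": 125,"rx": 0,"ry": 0,"rz": -0.228}
  ],
  "gripper": 0.6
}}

```text
t: 23.38
tcp_pos: [0.5529, 0.0016, 0.0059]
tcp_rot: [[-0.992, -0.127, 0.001], [-0.127, 0.992, -0.0], [-0.001, -0.0, -1.0]]
wrist_force: [0.1, -0.1, 0.9]
grip_width: 0.6
grasp_force: 0.0
```

Call:
{"method": "jog_arm", "body": {
  "increments": [
    {"dx": 0,"dy": 0,"dz": 0,"rx": 0,"ry": 0,"rz": 0},
    {"dx": 0,"dy": 0,"dz": 0,"rx": 0,"ry": 0,"rz": 0},
    {"dx": 0,"dy": 0,"dz": 0,"rx": 0,"ry": 0,"rz": 0},
    {"dx": 0,"dy": 0,"dz": 0,"rx": 0,"ry": 0,"rz": 0},
    {"dx": 0,"dy": 0,"dz": 0,"rx": 0,"ry": 0,"rz": 0},
    {"dx": 0,"dy": 0,"dz": 0,"rx": 0,"ry": 0,"rz": 0}
  ],
  "gripper": 0
}}

```text
t: 24.12
tcp_pos: [0.5528, 0.0016, 0.0059]
tcp_rot: [[-0.992, -0.127, 0.001], [-0.127, 0.992, -0.0], [-0.001, -0.0, -1.0]]
wrist_force: [-1.3, 0.0, 6.1]
grip_width: 0.079
grasp_force: 58.8
```

```bash
python3 - <<'E'
from h import *
r=np.radians(-4); R=np.array([[np.cos(r),-np.sin(r)],[np.sin(r),np.cos(r)]])
for x in(-40,40): print(x,np.array([612,199])+R@[x,0])
x,y=np.array([612,199])+R@[-40,0]
go(x,y,9,176)
E
```

```text
-40 [572.09743799 201.79025895]
40 [651.90256201 196.20974105]
d [-44.6 196.1  -3.2] rot [-1.000e-03  1.000e-03 -1.374e+00] | t 24.12 tcp [552.8   1.6   5.9] F [-1.3  0.   6.1] w 0.079 g 58.8
```

Call:
{"method": "jog_arm", "body": {
  "increments": [
    {"dx": 0,"dy": 0,"dz": -20,"rx": 0,"ry": 0,"rz": 0},
    {"dx": 0,"dy": 0,"dz": -60,"rx": 0,"ry": 0,"rz": 0},
    {"dx": 0,"dy": 0,"dz": -90,"rx": 0,"ry": 0,"rz": -0.1},
    {"dx": -6,"dy": 25,"dz": -100,"rx": 0,"ry": 0,"rz": -0.25},
    {"dx": -12,"dy": 52,"dz": -100,"rx": 0,"ry": 0,"rz": -0.4},
    {"dx": -18,"dy": 79,"dz": -100,"rx": 0,"ry": 0,"rz": -0.55},
    {"dx": -24,"dy": 106,"dz": -100,"rx": 0,"ry": 0,"rz": -0.7},
    {"dx": -30,"dy": 133,"dz": -100,"rx": 0,"ry": 0,"rz": -0.85},
    {"dx": -36,"dy": 160,"dz": -100,"rx": 0,"ry": 0,"rz": -1.0},
    {"dx": -42,"dy": 185,"dz": -100,"rx": 0,"ry": 0,"rz": -1.15},
    {"dx": -44,"dy": 196,"dz": -100,"rx": 0,"ry": 0,"rz": -1.3},
    {"dx": -44,"dy": 196,"dz": -100,"rx": 0,"ry": 0,"rz": -1.374},
    {"dx": -44,"dy": 196,"dz": -100,"rx": 0,"ry": 0,"rz": -1.374},
    {"dx": -44,"dy": 196,"dz": -65,"rx": 0,"ry": 0,"rz": -1.374},
    {"dx": -44,"dy": 196,"dz": -30,"rx": 0,"ry": 0,"rz": -1.374},
    {"dx": -44,"dy": 196,"dz": -13,"rx": 0,"ry": 0,"rz": -1.374},
    {"dx": -44,"dy": 196,"dz": -7,"rx": 0,"ry": 0,"rz": -1.374},
    {"dx": -44,"dy": 196,"dz": -4,"rx": 0,"ry": 0,"rz": -1.374},
    {"dx": -44,"dy": 196,"dz": -4,"rx": 0,"ry": 0,"rz": -1.374},
    {"dx": -44,"dy": 196,"dz": -4,"rx": 0,"ry": 0,"rz": -1.374}
  ]
}}

```text
t: 26.62
tcp_pos: [0.5718, 0.2017, 0.01]
tcp_rot: [[-0.07, -0.998, 0.001], [-0.998, 0.07, 0.0], [-0.0, -0.001, -1.0]]
wrist_force: [-0.2, 0.0, -0.0]
grip_width: 0.084
grasp_force: 59.0
```

Call:
{"method": "jog_arm", "body": {
  "increments": [
    {"dx": 0,"dy": 0,"dz": 0,"rx": 0,"ry": 0,"rz": 0},
    {"dx": 0,"dy": 0,"dz": 0,"rx": 0,"ry": 0,"rz": 0},
    {"dx": 0,"dy": 0,"dz": 0,"rx": 0,"ry": 0,"rz": 0},
    {"dx": 0,"dy": 0,"dz": 0,"rx": 0,"ry": 0,"rz": 0},
    {"dx": 0,"dy": 0,"dz": -10,"rx": 0,"ry": 0,"rz": 0},
    {"dx": 0,"dy": 0,"dz": -40,"rx": 0,"ry": 0,"rz": 0},
    {"dx": 0,"dy": 0,"dz": -80,"rx": 0,"ry": 0,"rz": 0},
    {"dx": 0,"dy": 0,"dz": -120,"rx": 0,"ry": 0,"rz": 0},
    {"dx": 0,"dy": 0,"dz": -150,"rx": 0,"ry": 0,"rz": 0},
    {"dx": 0,"dy": 0,"dz": -150,"rx": 0,"ry": 0,"rz": 0},
    {"dx": 0,"dy": 0,"dz": -150,"rx": 0,"ry": 0,"rz": 0}
  ],
  "gripper": 0.3
}}

```text
t: 28.0
tcp_pos: [0.571, 0.2016, 0.159]
tcp_rot: [[-0.069, -0.998, -0.0], [-0.998, 0.069, -0.0], [0.0, 0.0, -1.0]]
wrist_force: [-0.5, -0.3, -0.4]
grip_width: 0.3
grasp_force: 0.0
```

```bash
python3 - <<'E'
from h import *
go(582,-403,160,90)
E
```

```text
d [602.4 -53.   -1. ] rot [ 0.    -0.     1.501] | t 28.0 tcp [571.  201.6 159. ] F [-0.5 -0.3 -0.4] w 0.3 g 0.0
```

Call:
{"method": "jog_arm", "body": {
  "increments": [
    {"dx": 40,"dy": -4,"dz": 0,"rx": 0,"ry": 0,"rz": 0.15},
    {"dx": 90,"dy": -8,"dz": 0,"rx": 0,"ry": 0,"rz": 0.3},
    {"dx": 140,"dy": -12,"dz": 0,"rx": 0,"ry": 0,"rz": 0.45},
    {"dx": 190,"dy": -17,"dz": 0,"rx": 0,"ry": 0,"rz": 0.6},
    {"dx": 240,"dy": -21,"dz": 0,"rx": 0,"ry": 0,"rz": 0.75},
    {"dx": 290,"dy": -26,"dz": 0,"rx": 0,"ry": 0,"rz": 0.9},
    {"dx": 340,"dy": -30,"dz": 0,"rx": 0,"ry": 0,"rz": 1.05},
    {"dx": 390,"dy": -34,"dz": 0,"rx": 0,"ry": 0,"rz": 1.2},
    {"dx": 440,"dy": -39,"dz": 0,"rx": 0,"ry": 0,"rz": 1.35},
    {"dx": 490,"dy": -43,"dz": 0,"rx": 0,"ry": 0,"rz": 1.501},
    {"dx": 540,"dy": -47,"dz": 0,"rx": 0,"ry": 0,"rz": 1.501},
    {"dx": 585,"dy": -51,"dz": 0,"rx": 0,"ry": 0,"rz": 1.501},
    {"dx": 602,"dy": -53,"dz": 0,"rx": 0,"ry": 0,"rz": 1.501},
    {"dx": 602,"dy": -53,"dz": 0,"rx": 0,"ry": 0,"rz": 1.501},
    {"dx": 602,"dy": -53,"dz": 0,"rx": 0,"ry": 0,"rz": 1.501}
  ],
  "gripper": 0.9
}}

```text
t: 29.88
tcp_pos: [0.5824, -0.401, 0.159]
tcp_rot: [[-1.0, -0.001, -0.001], [-0.001, 1.0, 0.001], [0.001, 0.001, -1.0]]
wrist_force: [-1.1, -0.7, -0.4]
grip_width: 0.902
grasp_force: 0.0
```

```bash
python3 - <<'E'
from h import *
go(582,-403,21,90)
b,_=arm.snapshot('side'); a,_=arm.snapshot('top'); save('p5',np.hstack([cv2.resize(b[80:270,190:320],(400,584)),cv2.resize(a[130:230,150:400],(400,160)) if 0 else cv2.copyMakeBorder(cv2.resize(a[130:230,160:360],(400,200)),0,384,0,0,0)]))
E
```

```text
d [  0.3  -2.1 138. ] rot [ 0.001 -0.001  0.001] | t 29.88 tcp [ 582.4 -401.   159. ] F [-1.1 -0.7 -0.4] w 0.902 g 0.0
```

View pics/p5.png

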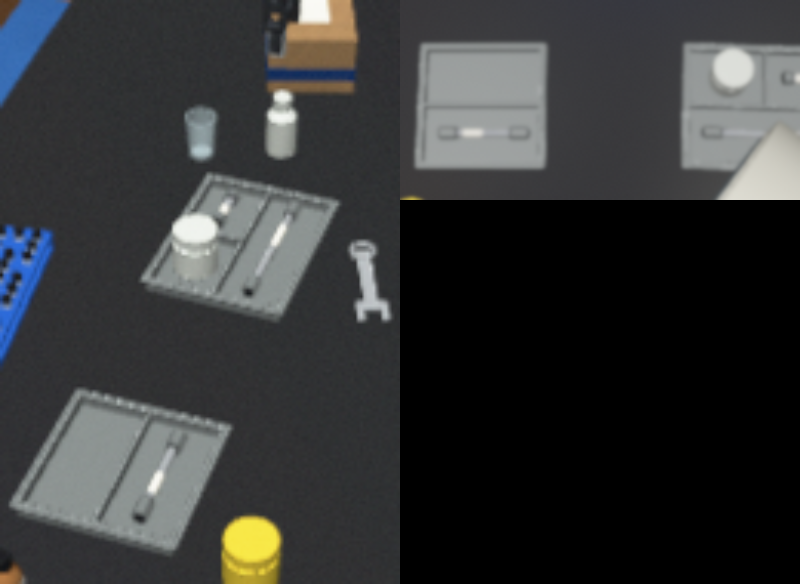

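The side view shows the jar upright in its small compartment at (195,248), with the guard at (228,205). The long column is at (270,255) and the short column at (160,475), both flat in their compartments. The gripper is above the bottle at (282,125), so I'll descend and grip it.

Call:
{"method": "jog_arm", "body": {
  "increments": [
    {"dx": 0,"dy": 0,"dz": 25,"rx": 0,"ry": 0,"rz": 0},
    {"dx": 0,"dy": 0,"dz": 50,"rx": 0,"ry": 0,"rz": 0},
    {"dx": 0,"dy": 0,"dz": 75,"rx": 0,"ry": 0,"rz": 0},
    {"dx": 0,"dy": 0,"dz": 100,"rx": 0,"ry": 0,"rz": 0},
    {"dx": 0,"dy": 0,"dz": 125,"rx": 0,"ry": 0,"rz": 0},
    {"dx": 0,"dy": 0,"dz": 139,"rx": 0,"ry": 0,"rz": 0},
    {"dx": 0,"dy": 0,"dz": 139,"rx": 0,"ry": 0,"rz": 0},
    {"dx": 0,"dy": 0,"dz": 139,"rx": 0,"ry": 0,"rz": 0}
  ]
}}

```text
t: 30.98
tcp_pos: [0.5829, -0.4027, 0.0215]
tcp_rot: [[-1.0, -0.001, 0.001], [-0.001, 1.0, -0.001], [-0.001, -0.001, -1.0]]
wrist_force: [0.2, 0.6, 1.0]
grip_width: 0.898
grasp_force: 0.0
```

Call:
{"method": "jog_arm", "body": {
  "increments": [
    {"dx": 0,"dy": 0,"dz": 0,"rx": 0,"ry": 0,"rz": 0},
    {"dx": 0,"dy": 0,"dz": 0,"rx": 0,"ry": 0,"rz": 0},
    {"dx": 0,"dy": 0,"dz": 0,"rx": 0,"ry": 0,"rz": 0},
    {"dx": 0,"dy": 0,"dz": 0,"rx": 0,"ry": 0,"rz": 0},
    {"dx": 0,"dy": 0,"dz": 0,"rx": 0,"ry": 0,"rz": 0},
    {"dx": 0,"dy": 0,"dz": 0,"rx": 0,"ry": 0,"rz": 0}
  ],
  "gripper": 0.2
}}

```text
t: 31.72
tcp_pos: [0.5827, -0.403, 0.0214]
tcp_rot: [[-1.0, -0.0, 0.001], [-0.0, 1.0, -0.001], [-0.001, -0.001, -1.0]]
wrist_force: [-0.3, -0.1, 6.8]
grip_width: 0.454
grasp_force: 60.6
```

```bash
python3 - <<'E'
from h import *
go(652,196.5,24,86)
E
```

```text
d [-69.4 599.4  -3.2] rot [-0.001  0.001  0.07 ] | t 31.73 tcp [ 582.7 -403.    21.4] F [-0.3 -0.1  6.8] w 0.454 g 60.6
```

Call:
{"method": "jog_arm", "body": {
  "increments": [
    {"dx": 0,"dy": 0,"dz": -20,"rx": 0,"ry": 0,"rz": 0},
    {"dx": 0,"dy": 0,"dz": -60,"rx": 0,"ry": 0,"rz": 0},
    {"dx": 0,"dy": 0,"dz": -100,"rx": 0,"ry": 0,"rz": 0},
    {"dx": -4,"dy": 35,"dz": -115,"rx": 0,"ry": 0,"rz": 0.03},
    {"dx": -10,"dy": 85,"dz": -115,"rx": 0,"ry": 0,"rz": 0.07},
    {"dx": -16,"dy": 135,"dz": -115,"rx": 0,"ry": 0,"rz": 0.07},
    {"dx": -21,"dy": 185,"dz": -115,"rx": 0,"ry": 0,"rz": 0.07},
    {"dx": -27,"dy": 235,"dz": -115,"rx": 0,"ry": 0,"rz": 0.07},
    {"dx": -33,"dy": 285,"dz": -115,"rx": 0,"ry": 0,"rz": 0.07},
    {"dx": -39,"dy": 335,"dz": -115,"rx": 0,"ry": 0,"rz": 0.07},
    {"dx": -45,"dy": 385,"dz": -115,"rx": 0,"ry": 0,"rz": 0.07},
    {"dx": -50,"dy": 435,"dz": -115,"rx": 0,"ry": 0,"rz": 0.07},
    {"dx": -56,"dy": 485,"dz": -115,"rx": 0,"ry": 0,"rz": 0.07},
    {"dx": -62,"dy": 535,"dz": -115,"rx": 0,"ry": 0,"rz": 0.07},
    {"dx": -67,"dy": 580,"dz": -115,"rx": 0,"ry": 0,"rz": 0.07},
    {"dx": -69,"dy": 599,"dz": -115,"rx": 0,"ry": 0,"rz": 0.07},
    {"dx": -69,"dy": 599,"dz": -115,"rx": 0,"ry": 0,"rz": 0.07},
    {"dx": -69,"dy": 599,"dz": -80,"rx": 0,"ry": 0,"rz": 0.07},
    {"dx": -69,"dy": 599,"dz": -45,"rx": 0,"ry": 0,"rz": 0.07},
    {"dx": -69,"dy": 599,"dz": -45,"rx": 0,"ry": 0,"rz": 0.07}
  ]
}}

```text
t: 34.22
tcp_pos: [0.6496, 0.1945, 0.0629]
tcp_rot: [[-0.997, 0.071, -0.005], [0.071, 0.997, -0.001], [0.005, -0.002, -1.0]]
wrist_force: [-0.3, 0.1, -0.0]
grip_width: 0.448
grasp_force: 60.4
```

Call:
{"method": "jog_arm", "body": {
  "increments": [
    {"dx": 0,"dy": 0,"dz": 0,"rx": 0,"ry": 0,"rz": 0},
    {"dx": 0,"dy": 0,"dz": 12,"rx": 0,"ry": 0,"rz": 0},
    {"dx": 0,"dy": 0,"dz": 24,"rx": 0,"ry": 0,"rz": 0},
    {"dx": 0,"dy": 0,"dz": 34,"rx": 0,"ry": 0,"rz": 0},
    {"dx": 0,"dy": 0,"dz": 39,"rx": 0,"ry": 0,"rz": 0},
    {"dx": 0,"dy": 0,"dz": 41,"rx": 0,"ry": 0,"rz": 0},
    {"dx": 0,"dy": 0,"dz": 41,"rx": 0,"ry": 0,"rz": 0},
    {"dx": 0,"dy": 0,"dz": 41,"rx": 0,"ry": 0,"rz": 0}
  ]
}}

```text
t: 35.22
tcp_pos: [0.6509, 0.1965, 0.0253]
tcp_rot: [[-0.998, 0.07, 0.0], [0.07, 0.998, -0.0], [-0.0, -0.0, -1.0]]
wrist_force: [-4.8, -1.7, 8.6]
grip_width: 0.455
grasp_force: 61.4
```

Call:
{"method": "jog_arm", "body": {
  "increments": [
    {"dx": 0,"dy": 0,"dz": 0,"rx": 0,"ry": 0,"rz": 0},
    {"dx": 0,"dy": 0,"dz": 0,"rx": 0,"ry": 0,"rz": 0},
    {"dx": 0,"dy": 0,"dz": 0,"rx": 0,"ry": 0,"rz": 0},
    {"dx": 0,"dy": 0,"dz": 0,"rx": 0,"ry": 0,"rz": 0},
    {"dx": 0,"dy": 0,"dz": -15,"rx": 0,"ry": 0,"rz": 0},
    {"dx": 0,"dy": 0,"dz": -40,"rx": 0,"ry": 0,"rz": 0},
    {"dx": 0,"dy": 0,"dz": -80,"rx": 0,"ry": 0,"rz": 0},
    {"dx": 0,"dy": 0,"dz": -120,"rx": 0,"ry": 0,"rz": 0},
    {"dx": 30,"dy": -30,"dz": -150,"rx": 0,"ry": 0,"rz": 0},
    {"dx": 70,"dy": -70,"dz": -180,"rx": 0,"ry": 0,"rz": 0},
    {"dx": 110,"dy": -120,"dz": -200,"rx": 0,"ry": 0,"rz": 0},
    {"dx": 150,"dy": -170,"dz": -200,"rx": 0,"ry": 0,"rz": 0},
    {"dx": 180,"dy": -200,"dz": -200,"rx": 0,"ry": 0,"rz": 0},
    {"dx": 180,"dy": -200,"dz": -200,"rx": 0,"ry": 0,"rz": 0},
    {"dx": 180,"dy": -200,"dz": -200,"rx": 0,"ry": 0,"rz": 0}
  ],
  "gripper": 0.8
}}

```text
t: 37.1
tcp_pos: [0.4581, 0.0094, 0.2253]
tcp_rot: [[-0.998, 0.07, 0.002], [0.07, 0.998, -0.0], [-0.002, 0.0, -1.0]]
wrist_force: [-0.3, -0.2, 0.5]
grip_width: 0.798
grasp_force: 0.0
```

```bash
python3 - <<'E'
from h import *
b,_=arm.snapshot('side'); a,_=arm.snapshot('top'); save('p6',np.hstack([cv2.resize(b[80:310,150:340],(400,484)),cv2.copyMakeBorder(cv2.resize(a[110:260,110:440],(400,182)),0,302,0,0,0)]))
print(arm.sense()['t'])
E
```

```text
37.2
```

View pics/p6.png

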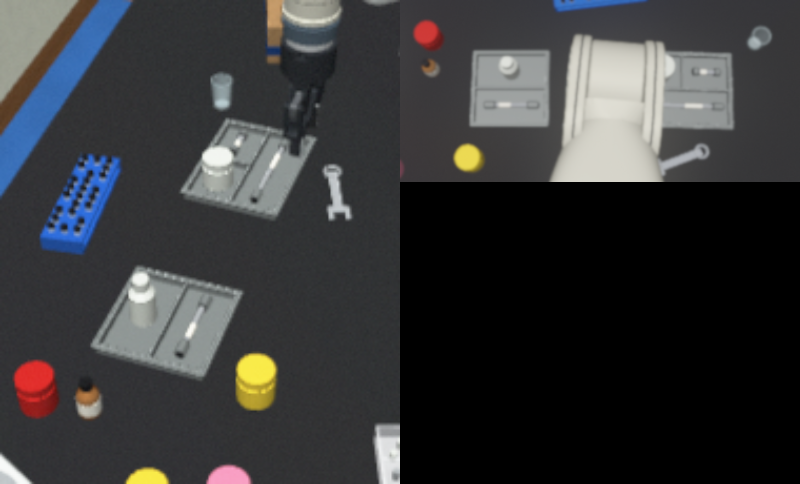

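The bottle stands upright at (142,300) beside the short column at (195,325). The jar at (218,170), the guard at (237,143) and the long column at (268,170) are in the larger tray. The amber bottle, beaker and spanner haven't moved, so I'm handing the job in.

```bash
python3 -c "
from rig import arm
print(arm.finish_job())"
```

```text
the job is handed in; nothing more can be done
None
```

Both column-change kits are made up in their trays and the job is handed in at about 37 s; the last pictures show all five items in place and the amber bottle, beaker and spanner untouched, though the hand-in gave no verdict back.

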